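# Close the glaze mill jar and tighten its ratchet knob until it clicks

### The job

Close the standing mill jar: set its white porcelain lid squarely into the mouth, swing the steel clamp bar over it until it stops at the stud, then tighten the black ratchet knob clockwise until it slips, stopping after two or three clicks so that the lid stays clamped. Set the porcelain down gently and leave the other things on the table where they are.

Things in the scene. Friction and masses are not known exactly. Their poses are not given: they have to be found in the camera images.
- jar_mouth (a point): Centre of the mouth, level with the rim, 150 mm up, of the white mill jar that stands fixed to the table (body 140 mm wide; neck 108 mm wide outside, mouth 80 mm). Its y axis points to the pivot post, 74 mm from the axis; the headed stud stands 74 mm off on the other side. Both posts are 18 mm wide and end 71 mm above the rim. The bar's underside is 50 mm above the rim.
- lid_boss (a point): The loose white porcelain lid, about 0.32 kg: a disc 104 mm wide, 12 mm thick (black gasket on its underside), with a round upright boss 40 mm wide, 24 mm high on top and a spigot 76 mm wide, 8 mm deep below (foot tapered to 71 mm). This point: middle of the boss, 12 mm under its flat top and above the disc, 32 mm above the spigot's foot; z up. Seated: 24 mm above the jar's rim.
- bar (a joint): Swing of the clamp bar about the upright pivot post, rad: 0 = home against the stud, across the mouth; it starts 1.55 to 2.1 open and closes clockwise seen from above. Bar 24 mm wide, 12 mm thick; stays where it is left (about 0.12 N m of friction, 2 N at the knob). Home, the knob stands on the jar's axis.
- knob_grip (a point): Middle of the fluted black ratchet knob, on its upright axis: 44 mm wide, 32 mm high (this point 14 mm under its top), 74 mm from the pivot post, carried by the bar; its underside is at least 5 mm above the bar. Turned clockwise seen from above it drives a screw down, 8 mm a turn, against up to 0.16 N m; with the bar home its foot starts 1.5 to 3.6 mm above the seated lid (not measured).
- knob (a joint): Slip of the knob on its screw, rad, 0 at the start, growing as it slips clockwise. Until the screw is tight it stays under about 0.15. From the foot's touch the torque climbs over about 0.5 to 1.5 rad of turning to 0.25 N m, where the ratchet slips, one click each 0.314 rad, the moment dropping at each. Held still, the moment felt sags to half or less. Let go, the knob stays or springs back by less than one click.
- lid: The lid again; this point: middle of the spigot's foot, 32 mm below the other.
- jar: The jar again; this point: under its middle, on the table.
- bottle_a: Bystander: upright glaze bottle with white cap, 74 mm wide, 152 mm high; middle of its underside.
- bottle_b: Bystander: second glaze bottle, same size; middle of its underside.
- dish: Bystander: glass dish 92 mm wide, 30 mm high; middle of its underside.
- brush: Bystander: brush 190 mm long lying on the table, 10 mm thick; along its x.
- bowl: Bystander: purple glazed bowl 148 mm wide, 62 mm high, standing on a round banding wheel (220 mm wide, top 60 mm up); middle of its underside.
- crock_lid: Bystander: small brown clay lid with a ball knob, 88 mm wide, 38 mm high, not the jar's; middle of its underside.
There are look-alikes about, which are no part of the job. Leave any turquoise look-alike of the lid alone. Of the things that look like the jar, the smaller one is meant.

How it is judged:
On the way, in this order (a step that is already met when the one before it is completed fails the run):
1. the lid sits squarely in the jar's mouth and has been let go (horizontal distance between lid_boss and jar_mouth below 0.004 m and z of lid_boss in the frame of jar_mouth between 0.02 and 0.0265 m and angle between lid_boss's own z axis and vertical below 0.04 rad and contact force between the fingers and lid below 0.1 N), for 0.2 s.
2. the clamp bar is swung home over the seated lid (horizontal distance between lid_boss and jar_mouth below 0.004 m and z of lid_boss in the frame of jar_mouth between 0.02 and 0.0265 m and angle between lid_boss's own z axis and vertical below 0.04 rad and value of joint bar below 0.09 rad), for 0.2 s.
3. the knob has slipped by two clicks (value of joint knob above 0.5 rad), for 0.1 s.
At the end, for the whole second after the job is handed in: The lid sits in the mouth (centred within 4 mm, fully down within 2.5 mm, level), the bar is home (within 0.09 rad), the ratchet has slipped by two to five clicks (0.5 to 1.72 rad), and the lid stays clamped (rim and foot together press it with over 80 N; after slipping, about 140 N) (all of step 2 and value of joint knob between 0.5 and 1.72 rad and contact force between lid and jar above 80 N); the robot touches nothing.
It fails at once if the ratchet is run on past five clicks (value of joint knob above 1.72 rad).
It fails at once if the lid is knocked or pressed onto the jar with over 60 N before the bar is over it (contact force between lid and jar above 60 N and value of joint bar above 0.3 rad).
It fails at once if a bystander is pushed more than 30 mm or knocked over (distance of any of bottle_a, bottle_b, dish, brush, bowl, crock_lid from where it was at the start of the episode above 0.03 m or angle between any of bottle_a, bottle_b, dish, bowl, crock_lid's own z axis and vertical above 0.5 rad).
It also fails if it takes over 72 s, if anything falls off the work surface, if the arm or the gripper's body presses on something with over 40 N, if the wrist force passes 120 N, or if a joint passes its speed limit or range.

### The arm

A 6-joint arm with a two-finger parallel gripper is mounted at the origin on the work surface. World frame = base frame: x ahead of the robot, y to its left, z up, the work surface at z = 0. Lengths are in m, angles in rad, forces in N, time in s.
With the tool pointing down it reaches from about 0.35 to 0.775 m from the base axis. Payload 5.5 kg.
Tool frame: the origin (TCP) lies between the finger pads; the fingertips stand 11 mm ahead of it and the grasp point (between the pads) lies 8 mm behind it (tips_ahead is the distance from the TCP to the fingertips, in m); z points along the fingers, y is the line along which they close (so a half turn about z gives the same grasp; the last joint's range is limited). The gripper opens to 85 mm and grips with 20 to 120 N. Pads are 22 mm wide; open, the fingers measure 114 mm over their backs; the gripper's body (76 mm by 85 mm) begins 54 mm behind the grasp point. The pads swing forward as they close: fully open they stand 13 mm farther back than shut.
Start: joints at [-1.277, 0.313, 0.046, 1.304, 0, 1.431], TCP at [0.242, -0.522, 0.242] pointing down, gripper open.
Joint ranges: [-2.76, 2.76], [-0.86, 1.69], [-1.03, 1.26], [-2.2, 2.34], [-1.47, 1.5], [-3.14, 3.14]. Speed limits (rad/s): [2.57, 2.57, 3.14, 3.14, 3.14, 3.14].

### API

Orientations are given as a unit quaternion [w, x, y, z].
In Python, from workcell import * gives the robot as it stands. The module is installed in compiled form; this text tells all that it offers.
- The arm moves only by the tool jog_arm, never from a script. Its argument "moves" is a list of rows, each an object with "fingers": the closure, from 0 (fully open) to 1 (shut); "slide": the shift along the tool's x, y, z in mm, a list of three; "angular": the turn, a rotation vector about the tool's x, y, z in degrees, a list of three. A call has 1 to 10 rows; each row is the pose to reach, as a shift and turn from the pose commanded when the call began, along the tool's axes at that moment; what a row does not reach only later rows make up. A row lasts 1/12 s, in which the tool goes at most 41.7 mm and 7.16 degrees, less where a joint would pass 70% of its speed; a pose out of reach is approached as far as the arm can. A call with a gripper value outside its range is refused whole. The fingers move at their own pace and stop on an object; "squeeze" is the grip in N (left out, the last holds). Time passes only in rows, so rows that repeat a pose let the fingers close. It gives the time, the measured TCP pose, the force, the opening and the grip force at its end, in the units of the state.
- get_state(): the state, without advancing time (a new reading comes with each control period).
- read_camera(name): name is "scene" or "top" or "wrist"; returns a dict with "color" (480x640x3 uint8, red, green, blue), "fovy" (degrees; the focal length in pixels is half the picture's height over the tangent of half this angle, whatever the lens; pixels are square), "cx", "cy" (the principal point, pixels), "world_from_camera" (4x4, takes a point from camera to world coordinates); the wrist camera has in their place "tool_from_camera" (4x4, takes a point from camera to tool coordinates, whose origin is the TCP and whose axes are the flange's). Camera axes: x right, y down, z forward; pixel columns grow to the right and rows downward; lengths in m; the calibration is good to about 2 mm. A picture is of the moment at which its call begins: read the wrist's pose just before it. There is no depth.
- hand_in(): hands the job in; it is judged then, once.
Trained networks look in a picture, given as the dict that the camera call returned (one of the last four; its "shot" number tells which), for a name from the list of things; names that differ only in an ending like _2 or _b are one class to them, and where a whole thing is asked for, a point or a joint stands for the part that bears it (a point fixed in the world has none). Each returns a list of dicts, best first, with "p" (0 to 1); they miss things now and then, are a little off and sometimes report something else, mostly with a low value. They report only what shows in the picture. A call takes as long as a camera call. They do not tell look-alikes from the thing itself.
- look_for(target, picture): "point" ([column, row] in pixels, amid what is visible of it).
- tip_of(target, picture): "point" ([column, row] in pixels: a listed point, or the origin of a listed thing).
The state is a dict: "clock": time; "joint_pos": joint angles; "qvel": joint speeds; "tau": joint torques, N m; "tcp_pos": TCP position; "orientation": TCP orientation; "wrist_force": force on the tool from outside, world axes, zero at the start; "ft_torque": the same for the moment, N m; "finger_gap": finger opening in m; "grip_force": force on a finger pad.
Only numpy, scipy, OpenCV 4.12 (cv2) and the standard library are available. Lean on these libraries where they do the work, as an engineer would, in place of code of your own. Each camera call takes 0.05 s, during which the arm holds its last target. There are 200 camera calls.

## Working session

There is one attempt and no reset: what is moved stays moved. The work goes in short steps, Python scripts to look and compute and a tool call to move; the robot and the scene stay as the last step left them, time stands still between calls to the robot, and variables do not carry over. Pictures are saved under pics/ and viewed, at most 10 in all, crops included, and the job is handed in when it is done.

Besides the shell and the picture viewer there is one more tool, called after "Emit:" by a JSON object that holds its "op" and its "data". jog_arm: Moves the arm, as the interface text tells. Its arguments: {"type":"object","properties":{"moves":{"type":"array","items":{"type":"object","properties":{"fingers":{"type":"number"},"slide":{"type":"array","items":{"type":"number"}},"angular":{"type":"array","items":{"type":"number"}}}}},"squeeze":{"type":"number"}},"required":["moves"]}

```bash
mkdir -p pics
cat > h.py <<'E'
from workcell import *
import numpy as np, cv2
from scipy.spatial.transform import Rotation as R
def T_tool(s):
    T=np.eye(4); q=s["orientation"]; T[:3,:3]=R.from_quat([q[1],q[2],q[3],q[0]]).as_matrix(); T[:3,3]=s["tcp_pos"]; return T
def cam(n):
    s=get_state(); p=read_camera(n)
    p["T"]=T_tool(s)@np.array(p["tool_from_camera"]) if n=="wrist" else np.array(p["world_from_camera"])
    return p
def ray(p,uv):
    f=240/np.tan(np.radians(p["fovy"])/2)
    d=p["T"][:3,:3]@np.array([(uv[0]-p["cx"])/f,(uv[1]-p["cy"])/f,1]); return p["T"][:3,3],d
def atz(p,uv,z):
    o,d=ray(p,uv); return (o+d*(z-o[2])/d[2])
def proj(p,X):
    f=240/np.tan(np.radians(p["fovy"])/2)
    c=np.linalg.inv(p["T"])@np.r_[X,1]; return c[:2]/c[2]*f+[p["cx"],p["cy"]]
def tri(a,b):
    # a,b: (picture, uv)
    A=0;B=0
    for p,uv in (a,b):
        o,d=ray(p,uv); d=d/np.linalg.norm(d); M=np.eye(3)-np.outer(d,d); A=A+M; B=B+M@o
    return np.linalg.solve(A,B)
def save(p,n): cv2.imwrite("pics/"+n+".png",p["color"][:,:,::-1])
E
python3 - <<'E'
from h import *
np.set_printoptions(precision=3,suppress=True)
s=get_state(); print(s["tcp_pos"],s["orientation"],s["clock"],s["finger_gap"])
H=dict(jar_mouth=.15,lid_boss=.032,knob_grip=.22,jar=0,bottle_a=0,dish=0,brush=0,bowl=.06,crock_lid=0)
for n in("scene","top"):
    p=cam(n); save(p,n+"0"); print(n,p["T"][:3,3])
    for k,z in H.items():
        print(k,[(np.round(d["point"]),round(d["p"],2),atz(p,d["point"],z)[:2]) for d in tip_of(k,p)[:3]])
E
```

```text
[ 0.242 -0.521  0.241] [-0.001  0.977  0.215 -0.   ] 0.0 0.08567780203742256
scene [0.955 0.409 0.998]
jar_mouth [(array([276., 266.]), 0.84, array([0.559, 0.039])), (array([482., 198.]), 0.66, array([0.168, 0.285]))]
lid_boss [(array([173., 211.]), 0.71, array([ 0.528, -0.297])), (array([202., 165.]), 0.71, array([ 0.381, -0.344]))]
knob_grip [(array([504., 156.]), 0.92, array([0.102, 0.283])), (array([294., 299.]), 0.91, array([0.625, 0.137]))]
jar [(array([280., 304.]), 0.93, array([0.561, 0.042])), (array([465., 259.]), 0.78, array([0.22, 0.31]))]
bottle_a [(array([330., 406.]), 0.84, array([0.675, 0.253])), (array([171., 292.]), 0.55, array([ 0.676, -0.165]))]
dish [(array([260., 223.]), 0.82, array([ 0.418, -0.131]))]
brush [(array([368., 302.]), 0.62, array([0.444, 0.192]))]
bowl [(array([474., 376.]), 0.62, array([0.488, 0.446]))]
crock_lid [(array([137., 262.]), 0.67, array([ 0.665, -0.284]))]
top [0.351 0.028 1.411]
jar_mouth [(array([205., 358.]), 0.96, array([0.2  , 0.314])), (array([327., 198.]), 0.83, array([0.552, 0.037])), (array([467., 215.]), 0.73, array([ 0.508, -0.273]))]
lid_boss [(array([470., 216.]), 0.86, array([ 0.519, -0.308])), (array([486., 271.]), 0.74, array([ 0.385, -0.343]))]
knob_grip [(array([195., 366.]), 0.91, array([0.192, 0.319])), (array([280., 155.]), 0.74, array([0.637, 0.137]))]
jar [(array([224., 349.]), 0.75, array([0.204, 0.302])), (array([328., 204.]), 0.61, array([0.562, 0.038]))]
bottle_a [(array([244., 158.]), 0.88, array([0.683, 0.249])), (array([409., 159.]), 0.85, array([ 0.671, -0.169]))]
dish [(array([394., 259.]), 0.65, array([ 0.418, -0.124]))]
brush [(array([268., 254.]), 0.51, array([0.436, 0.188]))]
bowl [(array([158., 232.]), 0.98, array([0.492, 0.449]))]
crock_lid [(array([242., 160.]), 0.27, array([0.677, 0.253]))]
```

View pics/scene0.png

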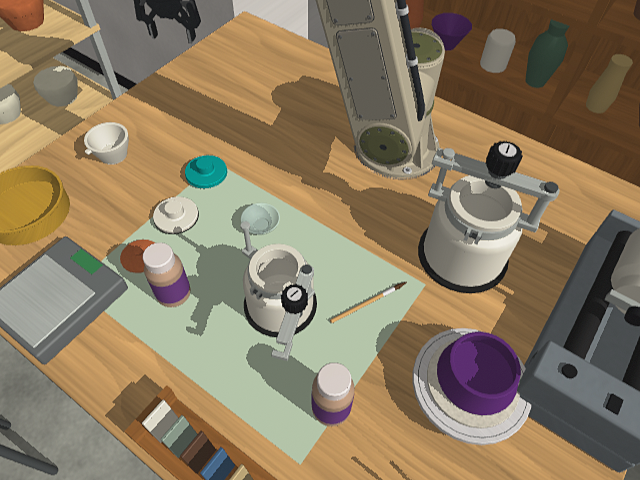

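View pics/top0.png

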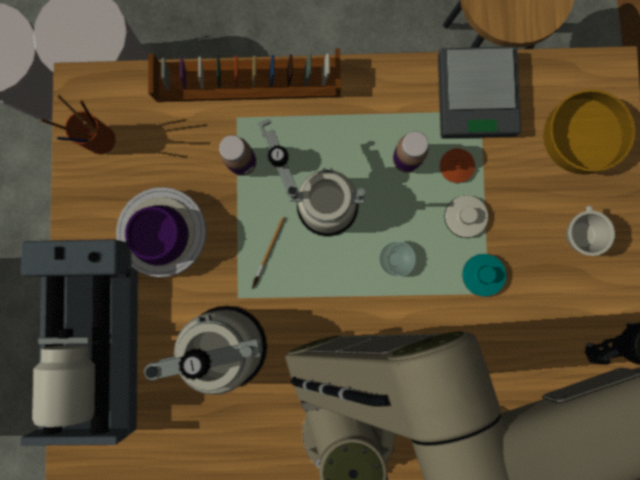

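The scene view shows the smaller jar at about (276,266) and its knob at (294,299), with the bar swung open towards the bottom. The white lid is at (173,211), with its turquoise look-alike at (206,170). The large jar at (482,198) and the bottles, dish, brush and crock lid are bystanders. The top view agrees: jar (327,198), white lid (467,215), pivot post near (293,190), stud near (360,195).

Run:
```python
from h import *
np.set_printoptions(precision=4,suppress=True)
a=cam("scene");b=cam("top")
def near(p,k,uv):
    return min((d["point"] for d in tip_of(k,p)),key=lambda q:np.hypot(*(np.array(q)-uv)))
for k,u,v in(("lid_boss",(173,211),(470,216)),("jar_mouth",(276,266),(327,198)),("knob_grip",(294,299),(280,155))):
    print(k,tri((a,near(a,k,u)),(b,near(b,k,v))), near(b,k,v))
T=T_tool(get_state()); print(T, get_state().keys())
print("lid rel tool", T[:3,:3].T@(np.array([.523,-.303,.16])-T[:3,3])*1000)
```

```text
lid_boss [ 0.5251 -0.2981  0.034 ] [467.0, 212.5]
jar_mouth [0.559  0.0401 0.1536] [325.0, 195.4]
knob_grip [0.6347 0.1402 0.2398] [278.8, 152.4]
[[ 0.9074  0.4203  0.0001  0.2417]
 [ 0.4203 -0.9074 -0.0001 -0.5218]
 [ 0.      0.0001 -1.      0.2423]
 [ 0.      0.      0.      1.    ]] dict_keys(['clock', 'joint_pos', 'qvel', 'tau', 'tcp_pos', 'orientation', 'wrist_force', 'ft_torque', 'grip_force', 'finger_gap'])
lid rel tool [347.2126 -80.2923  82.3376]
```

Emit:
{"op": "jog_arm", "data": {"moves": [{"slide": [345,-82,62],"fingers": 0},{"slide": [345,-82,62]},{"slide": [345,-82,62]},{"slide": [345,-82,62]},{"slide": [345,-82,62]},{"slide": [345,-82,62]},{"slide": [345,-82,62]},{"slide": [345,-82,62]},{"slide": [345,-82,62]},{"slide": [345,-82,62]}]}}

```text
schema error: expected keys fingers, slide, angular
```

Run:
```python
from h import *
np.set_printoptions(precision=4,suppress=True)
s=get_state(); p=cam("wrist"); save(p,"w1"); T=T_tool(s)
print(T,s["finger_gap"],s["clock"]); print(p["tool_from_camera"])
for d in tip_of("lid_boss",p): 
    X=atz(p,d["point"],.032); print(d["point"],d["p"],X, T[:3,:3].T@(X-T[:3,3])*1000)
```

```text
[[ 0.9074  0.4203  0.0001  0.2417]
 [ 0.4203 -0.9074 -0.0001 -0.5218]
 [ 0.      0.0001 -1.      0.2423]
 [ 0.      0.      0.      1.    ]] 0.08550743645466144 1.55
[[-0.0002 -0.9542 -0.2993  0.0764]
 [ 1.     -0.0002 -0.0002  0.0001]
 [ 0.0001 -0.2993  0.9542 -0.1314]
 [ 0.      0.      0.      1.    ]]
```

View pics/w1.png

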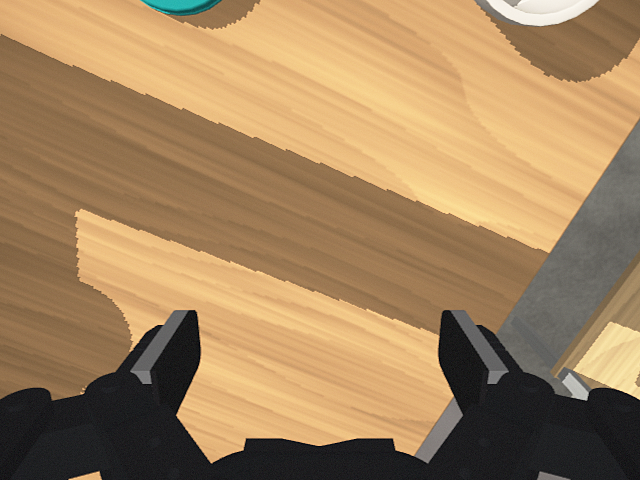

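The move was refused because a row needs all three keys, so this picture is from the start pose. It shows the open fingers at the bottom, with the turquoise lid at (185,5) and the cup at (545,10).

Emit:
{"op": "jog_arm", "data": {"moves": [{"slide": [345,-82,62],"fingers": 0,"angular": [0,0,0]},{"slide": [345,-82,62],"fingers": 0,"angular": [0,0,0]},{"slide": [345,-82,62],"fingers": 0,"angular": [0,0,0]},{"slide": [345,-82,62],"fingers": 0,"angular": [0,0,0]},{"slide": [345,-82,62],"fingers": 0,"angular": [0,0,0]},{"slide": [345,-82,62],"fingers": 0,"angular": [0,0,0]},{"slide": [345,-82,62],"fingers": 0,"angular": [0,0,0]},{"slide": [345,-82,62],"fingers": 0,"angular": [0,0,0]},{"slide": [345,-82,62],"fingers": 0,"angular": [0,0,0]},{"slide": [345,-82,62],"fingers": 0,"angular": [0,0,0]}], "squeeze": 40}}

```text
clock: 2.48
tcp_pos: [0.5234, -0.2984, 0.1789]
orientation: [-0.001, 0.976, 0.218, 0.0]
wrist_force: [0.0, -0.6, -0.3]
finger_gap: 0.0853
grip_force: 0.0
```

Run:
```python
from h import *
np.set_printoptions(precision=4,suppress=True)
s=get_state(); p=cam("wrist"); save(p,"w2"); T=T_tool(s)
print(T,s["finger_gap"],s["clock"],s["joint_pos"])
for d in tip_of("lid_boss",p): 
    X=atz(p,d["point"],.032); print(d["point"],d["p"],X, T[:3,:3].T@(X-T[:3,3])*1000)
```

```text
[[ 0.9048  0.4258  0.0001  0.5234]
 [ 0.4258 -0.9048  0.0019 -0.2984]
 [ 0.0009 -0.0017 -1.      0.1789]
 [ 0.      0.      0.      1.    ]] 0.08527768539992997 2.4833 [-0.6521  0.3909  0.0017  1.1827  0.0016  2.0497]
[286.2, 400.8] 0.85 [ 0.3758 -0.3382  0.032 ] [-150.5957  -26.5332  146.8494]
[321.7, 222.1] 0.63 [ 0.5239 -0.3001  0.032 ] [ -0.4368   1.9847 146.9357]
```

View pics/w2.png

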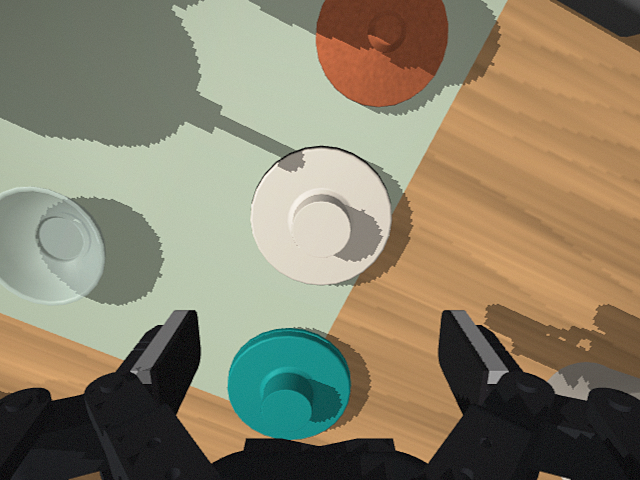

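The white lid sits at (321,222) between the fingers, and the projected boss is 2 mm off the TCP line. The turquoise lid is at (288,385) and the crock lid at (382,45), both clear of the gripper.

Emit:
{"op": "jog_arm", "data": {"moves": [{"slide": [0,2,42],"fingers": 0,"angular": [0,0,0]},{"slide": [0,2,84],"fingers": 0,"angular": [0,0,0]},{"slide": [0,2,120],"fingers": 0.1,"angular": [0,0,0]},{"slide": [0,2,138],"fingers": 0.2,"angular": [0,0,0]},{"slide": [0,2,145],"fingers": 0.35,"angular": [0,0,0]},{"slide": [0,2,145],"fingers": 0.5,"angular": [0,0,0]},{"slide": [0,2,145],"fingers": 0.65,"angular": [0,0,0]},{"slide": [0,2,145],"fingers": 0.8,"angular": [0,0,0]},{"slide": [0,2,145],"fingers": 0.8,"angular": [0,0,0]},{"slide": [0,2,145],"fingers": 0.8,"angular": [0,0,0]}], "squeeze": 40}}

```text
clock: 3.42
tcp_pos: [0.5219, -0.305, 0.0368]
orientation: [0.001, 0.977, 0.215, 0.001]
wrist_force: [-0.6, 0.2, -3.0]
finger_gap: 0.0384
grip_force: 42.3
```

Emit:
{"op": "jog_arm", "data": {"moves": [{"slide": [0,0,-25],"fingers": 0.8,"angular": [0,0,0]},{"slide": [0,0,-65],"fingers": 0.8,"angular": [0,0,0]},{"slide": [6,-15,-100],"fingers": 0.8,"angular": [0,0,0]},{"slide": [14,-36,-135],"fingers": 0.8,"angular": [0,0,0]},{"slide": [24,-64,-165],"fingers": 0.8,"angular": [0,0,0]},{"slide": [34,-94,-190],"fingers": 0.8,"angular": [0,0,0]},{"slide": [46,-126,-210],"fingers": 0.8,"angular": [0,0,0]},{"slide": [58,-158,-230],"fingers": 0.8,"angular": [0,0,0]},{"slide": [71,-193,-245],"fingers": 0.8,"angular": [0,0,0]},{"slide": [84,-229,-248],"fingers": 0.8,"angular": [0,0,0]}], "squeeze": 50}}

```text
clock: 4.25
tcp_pos: [0.5021, -0.06, 0.2874]
orientation: [0.002, 0.977, 0.215, 0.003]
wrist_force: [2.2, -0.3, -2.9]
finger_gap: 0.0383
grip_force: 52.2
```

Emit:
{"op": "jog_arm", "data": {"moves": [{"slide": [12,-34,0],"fingers": 0.8,"angular": [0,0,0]},{"slide": [25,-68,0],"fingers": 0.8,"angular": [0,0,0]},{"slide": [25,-68,0],"fingers": 0.8,"angular": [0,0,0]},{"slide": [25,-68,0],"fingers": 0.8,"angular": [0,0,0]},{"slide": [25,-68,0],"fingers": 0.8,"angular": [0,0,0]},{"slide": [25,-68,0],"fingers": 0.8,"angular": [0,0,0]}], "squeeze": 50}}

```text
clock: 4.75
tcp_pos: [0.4954, 0.0104, 0.2835]
orientation: [0.0, 0.977, 0.215, 0.0]
wrist_force: [0.5, -0.6, -2.5]
finger_gap: 0.0383
grip_force: 52.4
```

Run:
```python
from h import *
np.set_printoptions(precision=4,suppress=True)
s=get_state(); p=cam("wrist"); save(p,"w3"); T=T_tool(s)
print(T,s["finger_gap"],s["clock"],s["joint_pos"],s["qvel"])
for k,z in(("lid_boss",s["tcp_pos"][2]-.005),("jar_mouth",.15),("knob_grip",.232)):
  for d in tip_of(k,p): 
    X=atz(p,d["point"],z); print(k,d["point"],d["p"],X, T[:3,:3].T@(X-T[:3,3])*1000)
```

```text
[[ 0.9077  0.4196  0.0006  0.4954]
 [ 0.4196 -0.9077 -0.0005  0.0104]
 [ 0.0004  0.0007 -1.      0.2835]
 [ 0.      0.      0.      1.    ]] 0.03826033954982864 4.75 [-0.141   0.1486 -0.0657  1.3558 -0.0004  2.5676] [-0.0149  0.0075 -0.0015  0.0015  0.0009  0.0005]
lid_boss [319.4, 312.7] 0.9 [0.4992 0.0118 0.2785] [4.0918 0.2582 5.0017]
lid_boss [555.2, 412.9] 0.78 [ 0.4982 -0.093   0.2785] [-40.7554  95.0028   5.0539]
jar_mouth [315.0, 117.0] 0.72 [0.5586 0.0421 0.15  ] [ 70.6875  -2.366  133.5706]
```

View pics/w3.png

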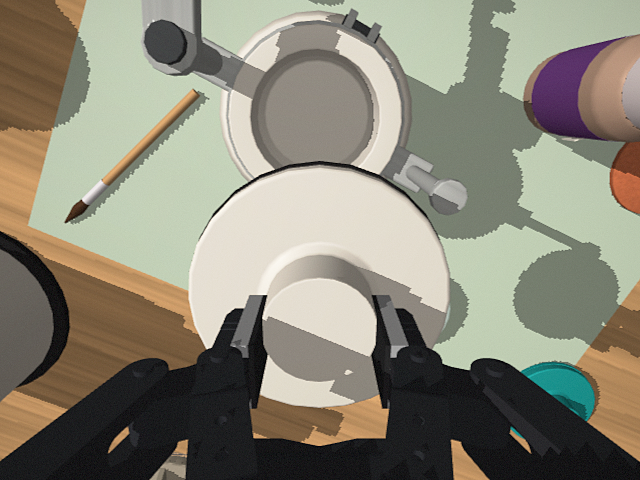

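The held lid is centred at about (320,320), gripped 4 mm forward of the TCP. The jar mouth is at about (314,114), the pivot post top at (168,46) and the stud head at (449,196). I'll refine the mouth centre by fitting its circle and comparing it with the post midpoint.

Run:
```python
from h import *
from scipy.optimize import minimize
np.set_printoptions(precision=4,suppress=True)
s=get_state(); p=cam("wrist"); T=T_tool(s); g=cv2.GaussianBlur(cv2.cvtColor(p["color"],cv2.COLOR_RGB2GRAY),(3,3),0).astype(float)
a,b=atz(p,(168,46),.221),atz(p,(449,196),.221); print("posts",a,b,(a+b)/2,np.linalg.norm(a-b))
t=np.linspace(0,2*np.pi,180,endpoint=False)
def ring(c,r,z=.15):
    P=np.array([proj(p,[c[0]+r*np.cos(x),c[1]+r*np.sin(x),z]) for x in t]); ok=(P[:,1]<160)&(P[:,1]>2)
    return g[np.clip(P[:,1].astype(int),0,479),np.clip(P[:,0].astype(int),0,639)],ok
best=[]
for r in(.038,.039,.040,.041):
  for x in np.arange(.552,.566,.001):
    for y in np.arange(.034,.049,.001):
      i,ok=ring((x,y),r-.0015);o,_=ring((x,y),r+.0015); best.append((np.median((o-i)[ok]),r,x,y))
best.sort(reverse=True); print(np.array(best[:8]))
c=best[0][2:]
im=p["color"][:,:,::-1].copy()
for r,col in((best[0][1],(0,0,255)),(.054,(0,255,0))):
    for x in t: cv2.circle(im,tuple(int(v) for v in proj(p,[c[0]+r*np.cos(x),c[1]+r*np.sin(x),.15])),1,col,-1)
cv2.imwrite("pics/fit.png",im[0:260,100:560])
for k in("scene","top"):
    q=cam(k)
    for d in tip_of("jar_mouth",q): print(k,d["point"],d["p"],atz(q,d["point"],.15))
```

```text
posts [0.5604 0.1115 0.221 ] [ 0.554  -0.0315  0.221 ] [0.5572 0.04   0.221 ] 0.1431905417881176
[[79.     0.039  0.558  0.043]
 [78.5    0.039  0.559  0.044]
 [70.5    0.039  0.558  0.044]
 [68.     0.039  0.559  0.045]
 [66.5    0.039  0.559  0.043]
 [65.     0.038  0.559  0.043]
 [64.5    0.039  0.56   0.044]
 [62.5    0.038  0.559  0.044]]
scene [484.6, 199.9] 0.93 [0.17  0.291 0.15 ]
scene [273.8, 263.9] 0.55 [0.5583 0.034  0.15  ]
scene [280.4, 196.3] 0.17 [ 0.4186 -0.0601  0.15  ]
top [204.9, 354.8] 0.66 [0.2072 0.3144 0.15  ]
```

View pics/fit.png

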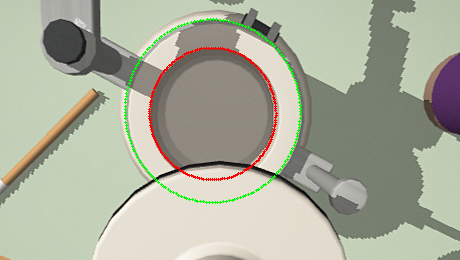

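The fitted mouth circle (red) follows the inner edge well and puts the centre at about (0.5585, 0.043). Next I go above it with the spigot foot 13 mm over the rim and look again.

Emit:
{"op": "jog_arm", "data": {"moves": [{"slide": [34,-2,0],"fingers": 0.8,"angular": [0,0,0]},{"slide": [67,-3,0],"fingers": 0.8,"angular": [0,0,0]},{"slide": [67,-3,20],"fingers": 0.8,"angular": [0,0,0]},{"slide": [67,-3,45],"fingers": 0.8,"angular": [0,0,0]},{"slide": [67,-3,65],"fingers": 0.8,"angular": [0,0,0]},{"slide": [67,-3,78],"fingers": 0.8,"angular": [0,0,0]},{"slide": [67,-3,83],"fingers": 0.8,"angular": [0,0,0]},{"slide": [67,-3,83],"fingers": 0.8,"angular": [0,0,0]},{"slide": [67,-3,83],"fingers": 0.8,"angular": [0,0,0]}], "squeeze": 50}}

```text
clock: 5.95
tcp_pos: [0.555, 0.0419, 0.2008]
orientation: [0.0, 0.977, 0.215, 0.0]
wrist_force: [0.7, -0.5, -2.3]
finger_gap: 0.0383
grip_force: 52.5
```

Run:
```python
from h import *
np.set_printoptions(precision=4,suppress=True)
s=get_state(); p=cam("wrist"); save(p,"w4"); T=T_tool(s)
print(T,s["finger_gap"],s["clock"],s["wrist_force"])
for k,z in(("lid_boss",s["tcp_pos"][2]-.005),("jar_mouth",.15)):
  for n in("wrist","scene"):
   q=p if n=="wrist" else cam(n)
   for d in tip_of(k,q): 
    X=atz(q,d["point"],z); print(n,k,d["point"],d["p"],X, T[:3,:3].T@(X-T[:3,3])*1000)
b=cam("scene"); u=proj(b,[.5585,.043,.17]).astype(int); print(u)
im=b["color"][u[1]-60:u[1]+60,u[0]-80:u[0]+80,::-1]; im=cv2.resize(im,None,fx=4,fy=4)
w=cv2.resize(p["color"][:,:,::-1],(640,480)); cv2.imwrite("pics/s4.png",im)
```

```text
[[ 0.9074  0.4202  0.0004  0.555 ]
 [ 0.4202 -0.9074 -0.0001  0.0419]
 [ 0.0003  0.0003 -1.      0.2008]
 [ 0.      0.      0.      1.    ]] 0.038296920183421804 5.95 [ 0.6684 -0.5429 -2.3098]
wrist lid_boss [319.9, 311.5] 0.73 [0.5593 0.0434 0.1958] [4.5841 0.4426 5.0017]
scene lid_boss [276.5, 253.4] 0.93 [0.5589 0.0439 0.1958] [ 4.4464 -0.2092  5.0014]
scene lid_boss [205.4, 161.6] 0.62 [ 0.4668 -0.2183  0.1958] [-189.3596  199.093     4.9919]
scene jar_mouth [138.7, 259.9] 0.7 [ 0.7043 -0.1793  0.15  ] [ 42.5848 263.4217  50.8764]
scene jar_mouth [484.9, 198.8] 0.63 [0.1669 0.2902 0.15  ] [-247.8251 -388.4274   50.5995]
[276 260]
```

View pics/s4.png

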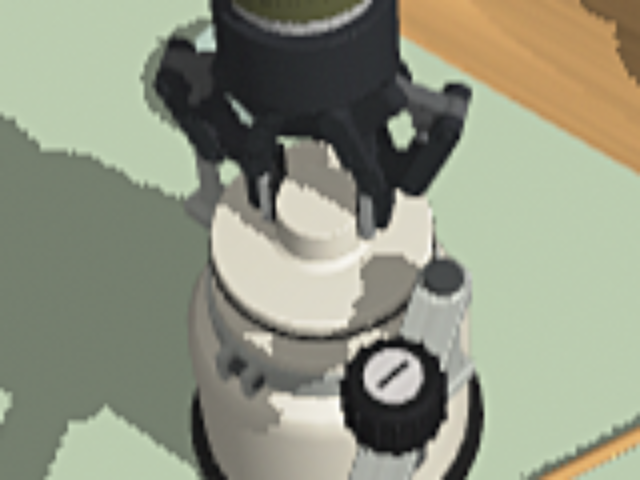

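The lid is level over the jar, and both cameras put it at (0.559, 0.0437), within 1 mm of the mouth. I lower it slowly.

Emit:
{"op": "jog_arm", "data": {"moves": [{"slide": [-0.5,0,6],"fingers": 0.8,"angular": [0,0,0]},{"slide": [-0.5,0,10],"fingers": 0.8,"angular": [0,0,0]},{"slide": [-0.5,0,13],"fingers": 0.8,"angular": [0,0,0]},{"slide": [-0.5,0,15],"fingers": 0.8,"angular": [0,0,0]},{"slide": [-0.5,0,17],"fingers": 0.8,"angular": [0,0,0]},{"slide": [-0.5,0,17],"fingers": 0.8,"angular": [0,0,0]}], "squeeze": 40}}

```text
clock: 6.85
tcp_pos: [0.5539, 0.0418, 0.1826]
orientation: [-0.0, 0.977, 0.215, -0.0]
wrist_force: [0.2, 0.9, -2.9]
finger_gap: 0.0381
grip_force: 52.5
```

Emit:
{"op": "jog_arm", "data": {"moves": [{"slide": [0,0,1.5],"fingers": 0.8,"angular": [0,0,0]},{"slide": [0,0,2.5],"fingers": 0.8,"angular": [0,0,0]},{"slide": [0,0,3.3],"fingers": 0.8,"angular": [0,0,0]},{"slide": [0,0,3.6],"fingers": 0.8,"angular": [0,0,0]},{"slide": [0,0,3.6],"fingers": 0.8,"angular": [0,0,0]}], "squeeze": 30}}

```text
clock: 7.27
tcp_pos: [0.5543, 0.0418, 0.1797]
orientation: [0.0, 0.977, 0.215, -0.0]
wrist_force: [-0.6, -0.1, -2.6]
finger_gap: 0.0382
grip_force: 52.5
```

Emit:
{"op": "jog_arm", "data": {"moves": [{"slide": [0,0,0.5],"fingers": 0.8,"angular": [0,0,0]},{"slide": [0,0,1],"fingers": 0.8,"angular": [0,0,0]},{"slide": [0,0,1.4],"fingers": 0.8,"angular": [0,0,0]},{"slide": [0,0,1.4],"fingers": 0.8,"angular": [0,0,0]}], "squeeze": 30}}

```text
clock: 7.6
tcp_pos: [0.5542, 0.0418, 0.1782]
orientation: [0.0, 0.977, 0.215, -0.0]
wrist_force: [0.3, -0.3, -2.5]
finger_gap: 0.0383
grip_force: 52.5
```

Emit:
{"op": "jog_arm", "data": {"moves": [{"slide": [0,0,0.4],"fingers": 0.8,"angular": [0,0,0]},{"slide": [0,0,0.8],"fingers": 0.8,"angular": [0,0,0]},{"slide": [0,0,1.2],"fingers": 0.8,"angular": [0,0,0]},{"slide": [0,0,1.5],"fingers": 0.8,"angular": [0,0,0]},{"slide": [0,0,1.5],"fingers": 0.8,"angular": [0,0,0]}], "squeeze": 30}}

```text
clock: 8.02
tcp_pos: [0.5543, 0.0418, 0.1773]
orientation: [0.0, 0.977, 0.215, 0.0]
wrist_force: [-0.8, 0.1, 1.1]
finger_gap: 0.0378
grip_force: 52.8
```

The force changed sign at z 0.1773, so the lid has landed. I release it and rise.

Emit:
{"op": "jog_arm", "data": {"moves": [{"slide": [0,0,0],"fingers": 0.35,"angular": [0,0,0]},{"slide": [0,0,0],"fingers": 0.35,"angular": [0,0,0]},{"slide": [0,0,0],"fingers": 0.35,"angular": [0,0,0]},{"slide": [0,0,0],"fingers": 0.35,"angular": [0,0,0]},{"slide": [0,0,-15],"fingers": 0.35,"angular": [0,0,0]},{"slide": [0,0,-45],"fingers": 0.35,"angular": [0,0,0]},{"slide": [-5,0,-80],"fingers": 0.35,"angular": [0,0,0]},{"slide": [-25,0,-108],"fingers": 0.35,"angular": [0,0,0]},{"slide": [-60,0,-108],"fingers": 0.35,"angular": [0,0,0]},{"slide": [-70,0,-108],"fingers": 0.35,"angular": [0,0,0]}], "squeeze": 30}}

```text
clock: 8.85
tcp_pos: [0.4888, 0.0116, 0.2869]
orientation: [0.001, 0.977, 0.215, 0.001]
wrist_force: [-0.1, -0.3, -1.2]
finger_gap: 0.0556
grip_force: 0.0
```

Run:
```python
from h import *
np.set_printoptions(precision=4,suppress=True)
s=get_state(); p=cam("wrist"); save(p,"w5"); T=T_tool(s)
q=[cam("scene"),cam("top")]
print(T,s["finger_gap"],s["clock"],s["wrist_force"],s["joint_pos"])
for k,z in(("lid_boss",.174),("knob_grip",.232)):
  for n,r in zip(("wrist","scene","top"),[p]+q):
   for d in tip_of(k,r): 
    X=atz(r,d["point"],z); print(n,k,d["point"],d["p"],X)
```

```text
[[ 0.9075  0.4201  0.0019  0.4888]
 [ 0.4201 -0.9075 -0.0011  0.0116]
 [ 0.0013  0.0018 -1.      0.2869]
 [ 0.      0.      0.      1.    ]] 0.05564907691799044 8.85 [-0.054  -0.2609 -1.2058] [-0.1402  0.1341 -0.0745  1.3601 -0.0008  2.5679]
wrist lid_boss [318.0, 103.2] 0.66 [0.5602 0.0449 0.174 ]
scene lid_boss [205.2, 163.0] 0.85 [ 0.4568 -0.2329  0.174 ]
scene lid_boss [279.5, 261.1] 0.59 [0.5583 0.0493 0.174 ]
top lid_boss [487.9, 271.2] 0.94 [ 0.3809 -0.3082  0.174 ]
wrist knob_grip [133.8, 157.0] 0.63 [0.5042 0.1098 0.232 ]
scene knob_grip [504.6, 158.8] 0.62 [0.1222 0.2882 0.232 ]
scene knob_grip [274.6, 271.4] 0.3 [0.6077 0.0809 0.232 ]
top knob_grip [196.6, 365.2] 0.82 [0.1956 0.313  0.232 ]
top knob_grip [279.4, 156.9] 0.8 [0.6291 0.1364 0.232 ]
top knob_grip [266.8, 254.4] 0.36 [0.4226 0.1652 0.232 ]
```

View pics/w5.png

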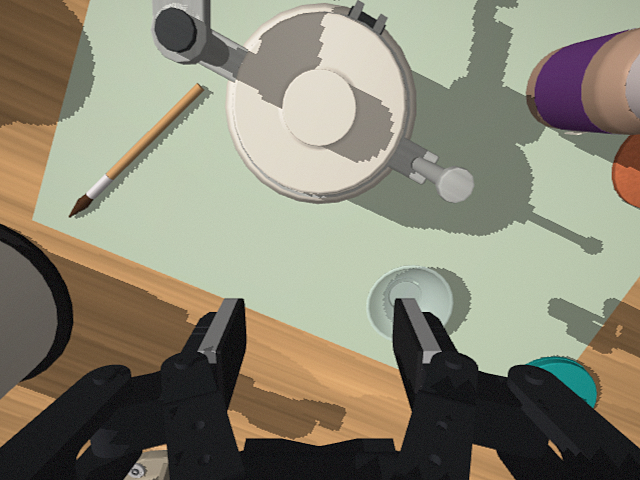

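The lid sits concentric in the mouth (boss at (319,105)), with the pivot post at (178,30) and the stud at (455,185). I estimate the pivot at (0.562, 0.117) and the knob at (0.631, 0.138), so the bar is about 1.9 rad open. I go over the knob while turning the tool ccw, so that the fingers can straddle it and sweep the bar home.

Emit:
{"op": "jog_arm", "data": {"moves": [{"slide": [18,-5,-10],"fingers": 0,"angular": [0,0,-7]},{"slide": [36,-11,-20],"fingers": 0,"angular": [0,0,-14]},{"slide": [54,-16,-23],"fingers": 0,"angular": [0,0,-21]},{"slide": [73,-22,-23],"fingers": 0,"angular": [0,0,-28]},{"slide": [91,-27,-23],"fingers": 0,"angular": [0,0,-35]},{"slide": [110,-33,-23],"fingers": 0,"angular": [0,0,-42]},{"slide": [128,-38,-23],"fingers": 0,"angular": [0,0,-49]},{"slide": [146,-44,-23],"fingers": 0,"angular": [0,0,-56]},{"slide": [164,-50,-23],"fingers": 0,"angular": [0,0,-63]},{"slide": [182,-55,-23],"fingers": 0,"angular": [0,0,-70]}], "squeeze": 30}}

```text
clock: 10.13
tcp_pos: [0.6336, 0.14, 0.3069]
orientation: [-0.0, 0.674, 0.739, -0.0]
wrist_force: [0.1, -0.0, -0.8]
finger_gap: 0.0852
grip_force: 0.0
```

Emit:
{"op": "jog_arm", "data": {"moves": [{"slide": [0,0,0],"fingers": 0,"angular": [0,0,-7]},{"slide": [0,0,0],"fingers": 0,"angular": [0,0,-14]},{"slide": [0,0,0],"fingers": 0,"angular": [0,0,-21]},{"slide": [0,0,0],"fingers": 0,"angular": [0,0,-28]},{"slide": [0,0,0],"fingers": 0,"angular": [0,0,-35]},{"slide": [0,0,0],"fingers": 0,"angular": [0,0,-42]},{"slide": [0,0,0],"fingers": 0,"angular": [0,0,-49]},{"slide": [0,0,0],"fingers": 0,"angular": [0,0,-56]},{"slide": [0,0,0],"fingers": 0,"angular": [0,0,-63]},{"slide": [0,0,0],"fingers": 0,"angular": [0,0,-70]}], "squeeze": 30}}

```text
clock: 10.97
tcp_pos: [0.6331, 0.1392, 0.3068]
orientation: [-0.001, 0.129, 0.992, -0.0]
wrist_force: [-0.6, -1.2, -1.2]
finger_gap: 0.0856
grip_force: 0.0
```

Run:
```python
from h import *
np.set_printoptions(precision=4,suppress=True)
s=get_state(); p=cam("wrist"); save(p,"w6"); T=T_tool(s)
q=[cam("scene"),cam("top")]
print(T,s["finger_gap"],s["clock"],s["wrist_force"],s["joint_pos"])
for k,z in(("knob_grip",.235),):
  for n,r in zip(("wrist","scene","top"),[p]+q):
   for d in tip_of(k,r): 
    X=atz(r,d["point"],z); print(n,k,d["point"],d["p"],X,T[:3,:3].T@(X-T[:3,3])*1000)
```

```text
[[-0.9669  0.255  -0.0011  0.6331]
 [ 0.255   0.967  -0.0001  0.1392]
 [ 0.001  -0.0004 -1.      0.3068]
 [ 0.      0.      0.      1.    ]] 0.08561454185734695 10.9667 [-0.5626 -1.2495 -1.1585] [ 0.0927  0.4647  0.4263  1.5335 -0.      0.3505]
wrist knob_grip [326.7, 258.9] 0.56 [0.6338 0.143  0.235 ] [ 0.212   3.9178 71.8464]
scene knob_grip [294.0, 300.2] 0.76 [0.6336 0.1425 0.235 ] [ 0.2977  3.3424 71.8467]
scene knob_grip [505.7, 155.6] 0.6 [0.1157 0.2868 0.235 ] [537.8007  10.8375  72.3823]
scene knob_grip [366.5, 303.3] 0.55 [0.5677 0.2418 0.235 ] [89.3217 82.5899 71.9029]
top knob_grip [157.1, 235.9] 0.75 [0.4656 0.3961 0.235 ] [227.4062 205.6947  71.99  ]
top knob_grip [195.5, 364.6] 0.47 [0.1972 0.3146 0.235 ] [466.1019  58.5075  72.2906]
top knob_grip [325.8, 194.8] 0.23 [0.5454 0.0395 0.235 ] [  59.2541 -118.7359   71.9567]
```

View pics/w6.png

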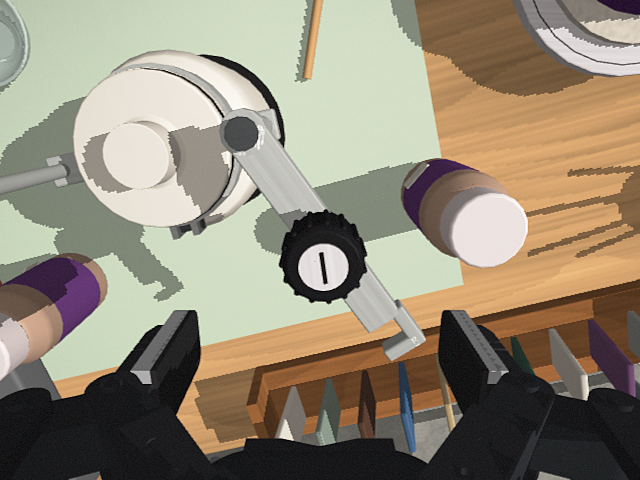

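The knob is at (325,258), the pivot at (241,133), and the bar ends at (405,340), clear of bottle_a at (470,215). Two cameras agree on the knob at (0.6337, 0.1427). I go down over it and half close the fingers.

Emit:
{"op": "jog_arm", "data": {"moves": [{"slide": [0,4,20],"fingers": 0,"angular": [0,0,0]},{"slide": [0,4,45],"fingers": 0,"angular": [0,0,0]},{"slide": [0,4,65],"fingers": 0,"angular": [0,0,0]},{"slide": [0,4,75],"fingers": 0,"angular": [0,0,0]},{"slide": [0,4,79],"fingers": 0.2,"angular": [0,0,0]},{"slide": [0,4,79],"fingers": 0.42,"angular": [0,0,0]},{"slide": [0,4,79],"fingers": 0.42,"angular": [0,0,0]},{"slide": [0,4,79],"fingers": 0.42,"angular": [0,0,0]}], "squeeze": 20}}

```text
clock: 11.93
tcp_pos: [0.6346, 0.1427, 0.2304]
orientation: [0.001, 0.132, 0.991, 0.0]
wrist_force: [0.0, 0.4, 0.5]
finger_gap: 0.0497
grip_force: 0.1
```

```bash
cat > arc.py <<'E'
from h import *
s=get_state(); T=T_tool(s); print(s["tcp_pos"],s["finger_gap"],s["wrist_force"],s["joint_pos"])
P=np.array([.5644,.1168]); c=np.array(s["tcp_pos"])[:2]
a0=np.arctan2(*(c-P)[::-1]); a1=np.radians(-94.6); print(np.degrees(a0),np.linalg.norm(c-P))
for i in range(1,11):
    a=a0+(a1-a0)/2*i/10; X=P+.074*np.array([np.cos(a),np.sin(a)])
    d=T[:2,:2].T@(X-c)*1000; print(np.round(d,0),i*2.5)
E
python3 arc.py
```

```text
[0.6345915  0.14269057 0.23038855] 0.049665544979138984 [0.01949554 0.35467568 0.47215409] [ 9.79106713e-02  4.65575006e-01  2.42367909e-01  1.34507933e+00
 -9.29751467e-05  3.62621041e-01]
20.246809376003487 0.07481422532976904
[-3. -7.] 2.5
[ -7. -13.] 5.0
[ -9. -20.] 7.5
[-11. -27.] 10.0
[-13. -35.] 12.5
[-13. -42.] 15.0
[-13. -50.] 17.5
[-12. -57.] 20.0
[-10. -64.] 22.5
[ -8. -71.] 25.0
```

Emit:
{"op": "jog_arm", "data": {"moves": [{"slide": [-3,-7,0],"fingers": 0.42,"angular": [0,0,2.5]},{"slide": [-7,-13,0],"fingers": 0.42,"angular": [0,0,5]},{"slide": [-9,-20,0],"fingers": 0.42,"angular": [0,0,7.5]},{"slide": [-11,-27,0],"fingers": 0.42,"angular": [0,0,10]},{"slide": [-13,-35,0],"fingers": 0.42,"angular": [0,0,12.5]},{"slide": [-13,-42,0],"fingers": 0.42,"angular": [0,0,15]},{"slide": [-13,-50,0],"fingers": 0.42,"angular": [0,0,17.5]},{"slide": [-12,-57,0],"fingers": 0.42,"angular": [0,0,20]},{"slide": [-10,-64,0],"fingers": 0.42,"angular": [0,0,22.5]},{"slide": [-8,-71,0],"fingers": 0.42,"angular": [0,0,25]}], "squeeze": 20}}

```text
clock: 12.77
tcp_pos: [0.6264, 0.0719, 0.2314]
orientation: [0.004, 0.344, 0.939, 0.002]
wrist_force: [6.9, 1.5, 0.8]
finger_gap: 0.0494
grip_force: 2.5
```

```bash
sed -i 's#(a1-a0)/2\*i/10#(a1-a0)*i/10#' arc.py; python3 arc.py
python3 - <<'E'
from h import *
for n in("wrist","scene"):
    p=cam(n)
    for d in tip_of("knob_grip",p): print(n,d["point"],round(d["p"],2),atz(p,d["point"],.238))
E
```

```text
[0.62635147 0.07194057 0.23138617] 0.04942790560340079 [6.94092825 1.45955131 0.83082227] [-1.32515953e-02  4.18904333e-01  1.72903966e-01  1.31612154e+00
  8.09694071e-04  6.90075021e-01]
-35.90852235924914 0.07648760642804844
[ 2. -8.] 2.5
[  3. -15.] 5.0
[  4. -23.] 7.5
[  6. -30.] 10.0
[  9. -37.] 12.5
[ 13. -44.] 15.0
[ 17. -50.] 17.5
[ 22. -56.] 20.0
[ 27. -61.] 22.5
[ 33. -66.] 25.0
wrist [328.7, 331.8] 0.8 [0.62618831 0.07627467 0.238     ]
scene [264.1, 272.9] 0.61 [0.62325819 0.0710124  0.238     ]
```

Emit:
{"op": "jog_arm", "data": {"moves": [{"slide": [2,-8,0],"fingers": 0.42,"angular": [0,0,2.5]},{"slide": [3,-15,0],"fingers": 0.42,"angular": [0,0,5]},{"slide": [4,-23,0],"fingers": 0.42,"angular": [0,0,7.5]},{"slide": [6,-30,0],"fingers": 0.42,"angular": [0,0,10]},{"slide": [9,-37,0],"fingers": 0.42,"angular": [0,0,12.5]},{"slide": [13,-44,0],"fingers": 0.42,"angular": [0,0,15]},{"slide": [17,-50,0],"fingers": 0.42,"angular": [0,0,17.5]},{"slide": [22,-56,0],"fingers": 0.42,"angular": [0,0,20]},{"slide": [27,-61,0],"fingers": 0.42,"angular": [0,0,22.5]},{"slide": [32,-65,0],"fingers": 0.42,"angular": [0,0,25]}], "squeeze": 20}}

```text
clock: 13.8
tcp_pos: [0.5575, 0.0429, 0.2296]
orientation: [0.001, 0.539, 0.842, 0.0]
wrist_force: [3.0, -0.5, 0.1]
finger_gap: 0.0495
grip_force: 1.4
```

```bash
python3 arc.py|head -2
python3 - <<'E'
from h import *
print(T_tool(get_state()).round(3))
for n in("wrist","scene"):
    p=cam(n)
    for d in tip_of("knob_grip",p): print(n,d["point"],round(d["p"],2),atz(p,d["point"],.238))
E
```

```text
[0.55754848 0.04290295 0.22959208] 0.049502553220993756 [ 2.99809229 -0.48715488  0.06219875] [-6.65445290e-02  2.83951328e-01 -2.52501723e-02  1.25879181e+00
 -4.06585105e-04  1.07173643e+00]
[[-0.419  0.908  0.003  0.558]
 [ 0.908  0.419 -0.001  0.043]
 [-0.002  0.002 -1.     0.23 ]
 [ 0.     0.     0.     1.   ]]
wrist [328.7, 354.9] 0.94 [0.56266159 0.03967999 0.238     ]
scene [504.3, 160.1] 0.75 [0.13242406 0.29019091 0.238     ]
scene [271.0, 239.1] 0.5 [0.56167826 0.03636345 0.238     ]
```

Emit:
{"op": "jog_arm", "data": {"moves": [{"slide": [0.5,-1.5,0],"fingers": 0.42,"angular": [0,0,0]},{"slide": [1,-3,0],"fingers": 0.42,"angular": [0,0,0]},{"slide": [2,-4.5,0],"fingers": 0.42,"angular": [0,0,0]},{"slide": [2.5,-5.5,0],"fingers": 0.42,"angular": [0,0,0]},{"slide": [2.5,-5.5,0],"fingers": 0.42,"angular": [0,0,0]}], "squeeze": 20}}

```text
clock: 14.42
tcp_pos: [0.5531, 0.0431, 0.2293]
orientation: [0.002, 0.538, 0.843, 0.002]
wrist_force: [8.3, 0.4, -2.1]
finger_gap: 0.0497
grip_force: 4.0
```

Emit:
{"op": "jog_arm", "data": {"moves": [{"slide": [0.5,-1,0],"fingers": 0.42,"angular": [0,0,0]},{"slide": [1,-2,0],"fingers": 0.42,"angular": [0,0,0]},{"slide": [1,-2,0],"fingers": 0.42,"angular": [0,0,0]},{"slide": [1,-2,0],"fingers": 0.42,"angular": [0,0,0]}], "squeeze": 20}}

```text
clock: 14.75
tcp_pos: [0.5523, 0.0432, 0.2295]
orientation: [0.003, 0.538, 0.843, 0.002]
wrist_force: [12.0, 1.6, -4.4]
finger_gap: 0.0495
grip_force: 5.8
```

The bar has stopped: 2 mm more command gave only 0.8 mm of motion, with the force climbing to 12 N. Next I open the fingers, rise clear of the knob and unwind the wrist for a long clockwise stroke.

Emit:
{"op": "jog_arm", "data": {"moves": [{"slide": [-2,5,0],"fingers": 0.2,"angular": [0,0,0]},{"slide": [-3,6,0],"fingers": 0.1,"angular": [0,0,0]},{"slide": [-3,6,-10],"fingers": 0,"angular": [0,0,0]},{"slide": [-3,6,-30],"fingers": 0,"angular": [0,0,0]},{"slide": [-3,6,-55],"fingers": 0,"angular": [0,0,-7]},{"slide": [-3,6,-60],"fingers": 0,"angular": [0,0,-14]},{"slide": [-3,6,-60],"fingers": 0,"angular": [0,0,-21]},{"slide": [-3,6,-60],"fingers": 0,"angular": [0,0,-28]},{"slide": [-3,6,-60],"fingers": 0,"angular": [0,0,-35]},{"slide": [-3,6,-60],"fingers": 0,"angular": [0,0,-42]}], "squeeze": 20}}

```text
clock: 15.58
tcp_pos: [0.5544, 0.0427, 0.2895]
orientation: [-0.0, 0.198, 0.98, -0.0]
wrist_force: [-0.3, -0.0, -0.0]
finger_gap: 0.0855
grip_force: 0.0
```

Emit:
{"op": "jog_arm", "data": {"moves": [{"slide": [0,0,0],"fingers": 0,"angular": [0,0,-7]},{"slide": [0,0,0],"fingers": 0,"angular": [0,0,-14]},{"slide": [0,0,0],"fingers": 0,"angular": [0,0,-21]},{"slide": [0,0,0],"fingers": 0,"angular": [0,0,-28]},{"slide": [0,0,0],"fingers": 0,"angular": [0,0,-35]},{"slide": [0,0,0],"fingers": 0,"angular": [0,0,-42]},{"slide": [0,0,0],"fingers": 0,"angular": [0,0,-49]},{"slide": [0,0,0],"fingers": 0,"angular": [0,0,-56]},{"slide": [0,0,0],"fingers": 0,"angular": [0,0,-63]},{"slide": [0,0,0],"fingers": 0,"angular": [0,0,-70]}], "squeeze": 20}}

```text
clock: 16.42
tcp_pos: [0.5544, 0.0427, 0.2894]
orientation: [-0.0, -0.4, 0.916, 0.0]
wrist_force: [0.1, -0.0, -0.2]
finger_gap: 0.0853
grip_force: 0.0
```

Emit:
{"op": "jog_arm", "data": {"moves": [{"slide": [0,0,0],"fingers": 0,"angular": [0,0,-7]},{"slide": [0,0,0],"fingers": 0,"angular": [0,0,-14]},{"slide": [0,0,0],"fingers": 0,"angular": [0,0,-21]},{"slide": [0,0,0],"fingers": 0,"angular": [0,0,-28]},{"slide": [0,0,0],"fingers": 0,"angular": [0,0,-35]},{"slide": [0,0,0],"fingers": 0,"angular": [0,0,-42]},{"slide": [0,0,0],"fingers": 0,"angular": [0,0,-49]},{"slide": [0,0,0],"fingers": 0,"angular": [0,0,-56]},{"slide": [0,0,0],"fingers": 0,"angular": [0,0,-63]},{"slide": [0,0,0],"fingers": 0,"angular": [0,0,-70]}], "squeeze": 20}}

```text
clock: 17.25
tcp_pos: [0.5544, 0.0427, 0.2894]
orientation: [0.0, 0.854, -0.521, -0.0]
wrist_force: [-0.0, -0.2, -0.0]
finger_gap: 0.0856
grip_force: 0.0
```

Emit:
{"op": "jog_arm", "data": {"moves": [{"slide": [0,0,0],"fingers": 0,"angular": [0,0,-7]},{"slide": [0,0,0],"fingers": 0,"angular": [0,0,-14]},{"slide": [0,0,0],"fingers": 0,"angular": [0,0,-21]},{"slide": [0,0,0],"fingers": 0,"angular": [0,0,-28]},{"slide": [0,0,0],"fingers": 0,"angular": [0,0,-28]},{"slide": [0,0,0],"fingers": 0,"angular": [0,0,-28]}], "squeeze": 20}}

```text
clock: 17.75
tcp_pos: [0.5546, 0.0427, 0.2892]
orientation: [0.0, 0.953, -0.304, -0.0]
wrist_force: [0.1, -0.3, 0.4]
finger_gap: 0.0856
grip_force: 0.0
```

Run:
```python
from h import *
np.set_printoptions(precision=4,suppress=True)
s=get_state(); p=cam("wrist"); T=T_tool(s); save(p,"w7")
print(T,s["clock"],s["joint_pos"],s["ft_torque"],s["wrist_force"])
q=[cam("scene"),cam("top")]
for n,r in zip(("wrist","scene","top"),[p]+q):
    for d in tip_of("knob_grip",r): X=atz(r,d["point"],.238); print(n,d["point"],round(d["p"],2),X,T[:3,:3].T@(X-T[:3,3])*1000)
```

```text
[[ 0.8158 -0.5784 -0.0004  0.5546]
 [-0.5784 -0.8158 -0.0002  0.0427]
 [-0.0002  0.0004 -1.      0.2892]
 [ 0.      0.      0.      1.    ]] 17.75 [-0.0673  0.2687  0.0995  1.4019 -0.0002 -2.5921] [ 0.0112 -0.018  -0.0327] [ 0.055  -0.3394  0.3639]
wrist [319.3, 272.2] 0.72 [0.5555 0.0418 0.238 ] [ 1.2619  0.2142 51.2465]
scene [273.6, 238.4] 0.84 [0.5578 0.0391 0.238 ] [ 4.6437  1.1408 51.2462]
scene [276.3, 271.7] 0.72 [0.6092 0.0861 0.238 ] [ 19.3735 -66.9458  51.2194]
scene [506.2, 159.0] 0.58 [0.1273 0.292  0.238 ] [-492.7974   43.8173   51.3515]
top [195.0, 362.9] 0.86 [0.2011 0.3149 0.238 ] [-445.8283  -17.538    51.3213]
```

View pics/w7.png

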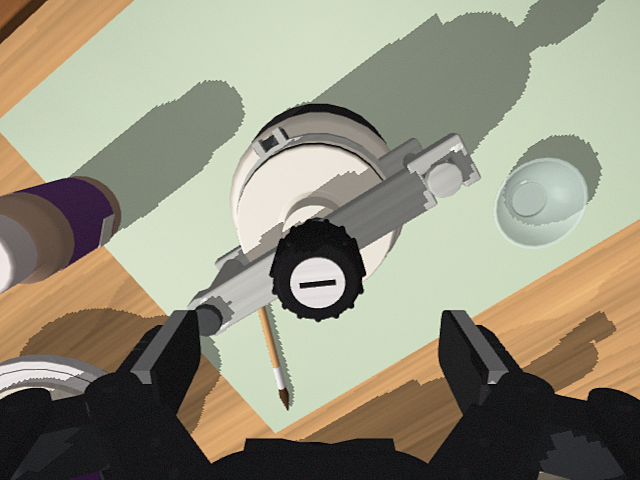

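The bar is hooked at the stud (445,178), the knob is at (318,275) and the pivot at (205,320), so the bar is home. I go down and grip the knob.

Emit:
{"op": "jog_arm", "data": {"moves": [{"slide": [2,0.5,20],"fingers": 0,"angular": [0,0,0]},{"slide": [2,0.5,42],"fingers": 0,"angular": [0,0,0]},{"slide": [2,0.5,55],"fingers": 0.1,"angular": [0,0,0]},{"slide": [2,0.5,60],"fingers": 0.3,"angular": [0,0,0]},{"slide": [2,0.5,61],"fingers": 0.5,"angular": [0,0,0]},{"slide": [2,0.5,61],"fingers": 0.8,"angular": [0,0,0]},{"slide": [2,0.5,61],"fingers": 0.8,"angular": [0,0,0]},{"slide": [2,0.5,61],"fingers": 0.8,"angular": [0,0,0]}], "squeeze": 60}}

```text
clock: 18.72
tcp_pos: [0.5568, 0.0417, 0.2284]
orientation: [-0.001, 0.953, -0.302, 0.0]
wrist_force: [0.5, 3.0, -2.6]
finger_gap: 0.0433
grip_force: 62.0
```

```bash
cat > st.py <<'E'
from h import *
s=get_state(); print(np.round(s["clock"],2),np.round(s["tcp_pos"],4),"F",np.round(s["wrist_force"],1),"M",np.round(s["ft_torque"],3),"q6",round(s["joint_pos"][5],3),"tau6",round(s["tau"][5],3),"gap",round(s["finger_gap"],4),round(s["grip_force"],1))
E
python3 st.py
```

```text
18.72 [0.5568 0.0417 0.2284] F [ 0.5  3.  -2.6] M [ 0.566 -0.045  0.005] q6 -2.598 tau6 -0.0 gap 0.0433 62.0
```

Emit:
{"op": "jog_arm", "data": {"moves": [{"slide": [0,0,0.1],"fingers": 0.8,"angular": [0,0,7]},{"slide": [0,0,0.3],"fingers": 0.8,"angular": [0,0,14]},{"slide": [0,0,0.4],"fingers": 0.8,"angular": [0,0,21]},{"slide": [0,0,0.6],"fingers": 0.8,"angular": [0,0,28]},{"slide": [0,0,0.8],"fingers": 0.8,"angular": [0,0,35]},{"slide": [0,0,0.9],"fingers": 0.8,"angular": [0,0,42]},{"slide": [0,0,1.1],"fingers": 0.8,"angular": [0,0,49]},{"slide": [0,0,1.2],"fingers": 0.8,"angular": [0,0,56]},{"slide": [0,0,1.4],"fingers": 0.8,"angular": [0,0,63]},{"slide": [0,0,1.5],"fingers": 0.8,"angular": [0,0,70]}], "squeeze": 60}}

```text
clock: 19.55
tcp_pos: [0.5571, 0.0421, 0.2271]
orientation: [0.001, -0.606, 0.796, 0.0]
wrist_force: [2.6, 4.0, -3.2]
finger_gap: 0.0432
grip_force: 62.0
```

```bash
python3 st.py
```

```text
19.55 [0.5571 0.0421 0.2271] F [ 2.6  4.  -3.2] M [ 0.865 -0.294  0.16 ] q6 -1.371 tau6 -1.354 gap 0.0432 62.0
```

Emit:
{"op": "jog_arm", "data": {"moves": [{"slide": [0,0,0.1],"fingers": 0.8,"angular": [0,0,7]},{"slide": [0,0,0.3],"fingers": 0.8,"angular": [0,0,14]},{"slide": [0,0,0.4],"fingers": 0.8,"angular": [0,0,21]},{"slide": [0,0,0.6],"fingers": 0.8,"angular": [0,0,28]}], "squeeze": 60}}

```text
clock: 19.88
tcp_pos: [0.5574, 0.0421, 0.2264]
orientation: [0.001, -0.395, 0.919, 0.0]
wrist_force: [2.3, 3.6, -1.4]
finger_gap: 0.0433
grip_force: 62.0
```

```bash
python3 st.py
```

```text
19.88 [0.5574 0.0421 0.2264] F [ 2.3  3.6 -1.4] M [ 0.913 -0.307  0.217] q6 -0.882 tau6 -1.352 gap 0.0433 62.0
```

Emit:
{"op": "jog_arm", "data": {"moves": [{"slide": [0,0,0.1],"fingers": 0.8,"angular": [0,0,6]},{"slide": [0,0,0.2],"fingers": 0.8,"angular": [0,0,12]}], "squeeze": 60}}

```text
clock: 20.05
tcp_pos: [0.5576, 0.0421, 0.2265]
orientation: [0.002, -0.297, 0.955, 0.0]
wrist_force: [2.6, 4.3, -1.5]
finger_gap: 0.0434
grip_force: 62.1
```

```bash
python3 st.py
```

```text
20.05 [0.5576 0.0421 0.2265] F [ 2.6  4.3 -1.5] M [ 0.936 -0.437  0.223] q6 -0.673 tau6 -1.1 gap 0.0434 62.1
```

Emit:
{"op": "jog_arm", "data": {"moves": [{"slide": [0,0,0],"fingers": 0.8,"angular": [0,0,6]}], "squeeze": 60}}

```text
clock: 20.13
tcp_pos: [0.5576, 0.0421, 0.2265]
orientation: [0.002, -0.247, 0.969, 0.0]
wrist_force: [3.3, 3.8, -2.5]
finger_gap: 0.0431
grip_force: 62.0
```

```bash
python3 st.py
```

```text
20.13 [0.5576 0.0421 0.2265] F [ 3.3  3.8 -2.5] M [ 0.905 -0.495  0.207] q6 -0.569 tau6 -1.109 gap 0.0431 62.0
```

Emit:
{"op": "jog_arm", "data": {"moves": [{"slide": [0,0,0],"fingers": 0.8,"angular": [0,0,6]}], "squeeze": 60}}

```text
clock: 20.22
tcp_pos: [0.5577, 0.042, 0.2264]
orientation: [0.002, -0.196, 0.981, 0.0]
wrist_force: [4.0, 3.1, -2.3]
finger_gap: 0.0429
grip_force: 62.0
```

```bash
python3 st.py
```

```text
20.22 [0.5577 0.042  0.2264] F [ 4.   3.1 -2.3] M [ 0.821 -0.525  0.212] q6 -0.464 tau6 -1.103 gap 0.0429 62.0
```

Emit:
{"op": "jog_arm", "data": {"moves": [{"slide": [0,0,0],"fingers": 0.8,"angular": [0,0,6]}], "squeeze": 60}}

```text
clock: 20.3
tcp_pos: [0.5577, 0.042, 0.2264]
orientation: [0.002, -0.144, 0.99, 0.0]
wrist_force: [3.2, 3.8, -2.1]
finger_gap: 0.043
grip_force: 62.0
```

```bash
python3 st.py
```

```text
20.3 [0.5577 0.042  0.2264] F [ 3.2  3.8 -2.1] M [ 0.837 -0.531  0.177] q6 -0.359 tau6 -1.095 gap 0.043 62.0
```

Emit:
{"op": "jog_arm", "data": {"moves": [{"slide": [0,0,0.1],"fingers": 0.8,"angular": [0,0,6]},{"slide": [0,0,0.2],"fingers": 0.8,"angular": [0,0,12]}], "squeeze": 60}}

```text
clock: 20.47
tcp_pos: [0.5578, 0.0419, 0.2264]
orientation: [0.002, -0.04, 0.999, 0.001]
wrist_force: [2.7, 2.8, -1.4]
finger_gap: 0.0433
grip_force: 62.1
```

```bash
python3 st.py
```

```text
20.47 [0.5578 0.0419 0.2264] F [ 2.7  2.8 -1.4] M [ 0.807 -0.521  0.191] q6 -0.15 tau6 -1.08 gap 0.0433 62.1
```

Emit:
{"op": "jog_arm", "data": {"moves": [{"slide": [0,0,0.1],"fingers": 0.8,"angular": [0,0,6]},{"slide": [0,0,0.2],"fingers": 0.8,"angular": [0,0,12]}], "squeeze": 60}}

```text
clock: 20.63
tcp_pos: [0.5579, 0.0418, 0.2263]
orientation: [0.002, 0.064, 0.998, 0.001]
wrist_force: [2.0, 2.7, -0.5]
finger_gap: 0.0431
grip_force: 62.1
```

```bash
python3 st.py
```

```text
20.63 [0.5579 0.0418 0.2263] F [ 2.   2.7 -0.5] M [ 0.714 -0.51   0.261] q6 0.06 tau6 -1.064 gap 0.0431 62.1
```

Emit:
{"op": "jog_arm", "data": {"moves": [{"slide": [0,0,0.1],"fingers": 0.8,"angular": [0,0,5]}], "squeeze": 60}}

```text
clock: 20.72
tcp_pos: [0.5579, 0.0418, 0.2263]
orientation: [0.002, 0.108, 0.994, 0.001]
wrist_force: [1.8, 3.7, -0.7]
finger_gap: 0.043
grip_force: 62.1
```

```bash
python3 st.py
```

```text
20.72 [0.5579 0.0418 0.2263] F [ 1.8  3.7 -0.7] M [ 0.643 -0.484  0.282] q6 0.147 tau6 -0.679 gap 0.043 62.1
```

Emit:
{"op": "jog_arm", "data": {"moves": [{"slide": [0,0,0.1],"fingers": 0.8,"angular": [0,0,5]}], "squeeze": 60}}

```text
clock: 20.8
tcp_pos: [0.5579, 0.0417, 0.2263]
orientation: [0.002, 0.151, 0.989, 0.001]
wrist_force: [2.5, 2.8, 0.1]
finger_gap: 0.0431
grip_force: 62.2
```

```bash
python3 st.py
```

```text
20.8 [0.5579 0.0417 0.2263] F [2.5 2.8 0.1] M [ 0.597 -0.475  0.287] q6 0.233 tau6 -0.815 gap 0.0431 62.2
```

Emit:
{"op": "jog_arm", "data": {"moves": [{"slide": [0,0,0.1],"fingers": 0.8,"angular": [0,0,5]}], "squeeze": 60}}

```text
clock: 20.88
tcp_pos: [0.5579, 0.0416, 0.2263]
orientation: [0.002, 0.194, 0.981, 0.001]
wrist_force: [2.2, 2.3, 0.7]
finger_gap: 0.0432
grip_force: 62.2
```

```bash
python3 st.py
```

```text
20.88 [0.5579 0.0416 0.2263] F [2.2 2.3 0.7] M [ 0.531 -0.459  0.185] q6 0.32 tau6 -0.826 gap 0.0432 62.2
```

Emit:
{"op": "jog_arm", "data": {"moves": [{"slide": [0,0,0],"fingers": 0.8,"angular": [0,0,5]}], "squeeze": 60}}

```text
clock: 20.97
tcp_pos: [0.5579, 0.0416, 0.2263]
orientation: [0.002, 0.236, 0.972, 0.001]
wrist_force: [2.6, 2.9, -1.4]
finger_gap: 0.0432
grip_force: 62.2
```

```bash
python3 st.py
```

```text
20.97 [0.5579 0.0416 0.2263] F [ 2.6  2.9 -1.4] M [ 0.532 -0.654 -0.022] q6 0.408 tau6 -0.926 gap 0.0432 62.2
```

Emit:
{"op": "jog_arm", "data": {"moves": [{"slide": [0,0,0],"fingers": 0.8,"angular": [0,0,5]}], "squeeze": 60}}

```text
clock: 21.05
tcp_pos: [0.558, 0.0415, 0.2263]
orientation: [0.002, 0.279, 0.96, 0.001]
wrist_force: [1.5, 1.5, 0.2]
finger_gap: 0.0431
grip_force: 62.2
```

```bash
python3 st.py
```

```text
21.05 [0.558  0.0415 0.2263] F [1.5 1.5 0.2] M [ 0.555 -0.45  -0.002] q6 0.495 tau6 -1.096 gap 0.0431 62.2
```

Emit:
{"op": "jog_arm", "data": {"moves": [{"slide": [0,0,0],"fingers": 0.8,"angular": [0,0,5]}], "squeeze": 60}}

```text
clock: 21.13
tcp_pos: [0.5579, 0.0414, 0.2263]
orientation: [0.002, 0.32, 0.947, 0.001]
wrist_force: [1.4, 2.2, -0.3]
finger_gap: 0.0432
grip_force: 62.2
```

```bash
python3 st.py
```

```text
21.13 [0.5579 0.0414 0.2263] F [ 1.4  2.2 -0.3] M [ 0.469 -0.501  0.144] q6 0.583 tau6 -0.965 gap 0.0432 62.2
```

Emit:
{"op": "jog_arm", "data": {"moves": [{"slide": [0,0,0],"fingers": 0.8,"angular": [0,0,5]}], "squeeze": 60}}

```text
clock: 21.22
tcp_pos: [0.5579, 0.0414, 0.2263]
orientation: [0.002, 0.361, 0.932, 0.001]
wrist_force: [1.9, 2.1, -0.5]
finger_gap: 0.0429
grip_force: 62.2
```

```bash
python3 st.py
```

```text
21.22 [0.5579 0.0414 0.2263] F [ 1.9  2.1 -0.5] M [ 0.446 -0.466  0.255] q6 0.67 tau6 -0.874 gap 0.0429 62.2
```

The moment peaked near 0.29 N·m, dropped to about 0 (first click, q6 ≈ 0.35) and is climbing to the second click. I'll go on to the valley after the third, at q6 ≈ 1.1.

Emit:
{"op": "jog_arm", "data": {"moves": [{"slide": [0,0,0],"fingers": 0.8,"angular": [0,0,5]}], "squeeze": 60}}

```text
clock: 21.3
tcp_pos: [0.5579, 0.0414, 0.2263]
orientation: [0.002, 0.402, 0.916, 0.001]
wrist_force: [1.7, 1.4, 0.5]
finger_gap: 0.0429
grip_force: 62.2
```

```bash
python3 st.py
```

```text
21.3 [0.5579 0.0414 0.2263] F [1.7 1.4 0.5] M [ 0.407 -0.531  0.245] q6 0.757 tau6 -0.811 gap 0.0429 62.2
```

Emit:
{"op": "jog_arm", "data": {"moves": [{"slide": [0,0,0],"fingers": 0.8,"angular": [0,0,5]}], "squeeze": 60}}

```text
clock: 21.38
tcp_pos: [0.5579, 0.0413, 0.2263]
orientation: [0.002, 0.441, 0.897, 0.001]
wrist_force: [1.7, 1.0, -0.8]
finger_gap: 0.0431
grip_force: 62.2
```

```bash
python3 st.py
```

```text
21.38 [0.5579 0.0413 0.2263] F [ 1.7  1.  -0.8] M [ 0.344 -0.474  0.248] q6 0.844 tau6 -0.812 gap 0.0431 62.2
```

Emit:
{"op": "jog_arm", "data": {"moves": [{"slide": [0,0,0],"fingers": 0.8,"angular": [0,0,5]}], "squeeze": 60}}

```text
clock: 21.47
tcp_pos: [0.5578, 0.0413, 0.2263]
orientation: [0.002, 0.48, 0.877, 0.001]
wrist_force: [2.3, 1.0, -0.3]
finger_gap: 0.0428
grip_force: 62.2
```

```bash
python3 st.py
```

```text
21.47 [0.5578 0.0413 0.2263] F [ 2.3  1.  -0.3] M [ 0.265 -0.457  0.292] q6 0.931 tau6 -0.806 gap 0.0428 62.2
```

Emit:
{"op": "jog_arm", "data": {"moves": [{"slide": [0,0,0],"fingers": 0.8,"angular": [0,0,5]}], "squeeze": 60}}

```text
clock: 21.55
tcp_pos: [0.5578, 0.0412, 0.2262]
orientation: [0.002, 0.518, 0.856, 0.001]
wrist_force: [2.0, 1.8, -0.6]
finger_gap: 0.0426
grip_force: 62.2
```

```bash
python3 st.py
```

```text
21.55 [0.5578 0.0412 0.2262] F [ 2.   1.8 -0.6] M [ 0.258 -0.415  0.282] q6 1.019 tau6 -0.799 gap 0.0426 62.2
```

Emit:
{"op": "jog_arm", "data": {"moves": [{"slide": [0,0,0],"fingers": 0.8,"angular": [0,0,5]}], "squeeze": 60}}

```text
clock: 21.63
tcp_pos: [0.5578, 0.0411, 0.2263]
orientation: [0.002, 0.555, 0.832, 0.001]
wrist_force: [1.6, -0.3, 0.7]
finger_gap: 0.043
grip_force: 62.2
```

```bash
python3 st.py
```

```text
21.63 [0.5578 0.0411 0.2263] F [ 1.6 -0.3  0.7] M [ 0.177 -0.448  0.025] q6 1.106 tau6 -1.004 gap 0.043 62.2
```

Two drops are certain (q6 ≈ 0.35 and 1.05), and one in between may have been missed. Total slip can't exceed about 1.2 rad, so one more click stays in range either way.

Emit:
{"op": "jog_arm", "data": {"moves": [{"slide": [0,0,0],"fingers": 0.8,"angular": [0,0,5]}], "squeeze": 60}}

```text
clock: 21.72
tcp_pos: [0.5577, 0.0411, 0.2262]
orientation: [0.002, 0.591, 0.807, 0.001]
wrist_force: [1.4, 0.8, -0.8]
finger_gap: 0.0432
grip_force: 62.2
```

```bash
python3 st.py
```

```text
21.72 [0.5577 0.0411 0.2262] F [ 1.4  0.8 -0.8] M [ 0.223 -0.394  0.076] q6 1.194 tau6 -1.056 gap 0.0432 62.2
```

Emit:
{"op": "jog_arm", "data": {"moves": [{"slide": [0,0,0],"fingers": 0.8,"angular": [0,0,4]}], "squeeze": 60}}

```text
clock: 21.8
tcp_pos: [0.5577, 0.0411, 0.2262]
orientation: [0.002, 0.618, 0.786, 0.001]
wrist_force: [1.7, 1.4, -0.6]
finger_gap: 0.043
grip_force: 62.3
```

```bash
python3 st.py
```

```text
21.8 [0.5577 0.0411 0.2262] F [ 1.7  1.4 -0.6] M [ 0.199 -0.375  0.113] q6 1.263 tau6 -0.585 gap 0.043 62.3
```

Emit:
{"op": "jog_arm", "data": {"moves": [{"slide": [0,0,0],"fingers": 0.8,"angular": [0,0,4]}], "squeeze": 60}}

```text
clock: 21.88
tcp_pos: [0.5577, 0.0411, 0.2262]
orientation: [0.002, 0.645, 0.764, 0.001]
wrist_force: [1.5, 0.8, 0.4]
finger_gap: 0.0428
grip_force: 62.3
```

```bash
python3 st.py
```

```text
21.88 [0.5577 0.0411 0.2262] F [1.5 0.8 0.4] M [ 0.146 -0.316  0.091] q6 1.332 tau6 -0.785 gap 0.0428 62.3
```

Run:
```python
from h import *
import subprocess
def slot(img,c):
    g=cv2.cvtColor(img,cv2.COLOR_RGB2GRAY); x,y=map(int,c); w=g[y-60:y+60,x-60:x+60]
    m=(w>140).astype(np.uint8); n,l,st,ce=cv2.connectedComponentsWithStats(m)
    i=min((i for i in range(1,n) if st[i,4]>300),key=lambda i:np.hypot(*(ce[i]-[60,60])))
    h=[k for k in cv2.findContours((l==i).astype(np.uint8),cv2.RETR_EXTERNAL,cv2.CHAIN_APPROX_NONE)[0]]
    f=np.zeros_like(m); cv2.drawContours(f,[max(h,key=cv2.contourArea)],-1,1,-1)
    d=((f==1)&(w<100)); ys,xs=np.nonzero(d); print("disc",st[i],ce[i]+[x-60,y-60],"dark",d.sum())
    if d.sum()>5:
        (cx,cy),(a,b),an=cv2.minAreaRect(np.c_[xs,ys].astype(np.float32)); print("rect",cx+x-60,cy+y-60,a,b,an)
slot(cv2.imread("pics/w7.png")[:,:,::-1],(318,280))
p=cam("wrist"); d=[q["point"] for q in tip_of("knob_grip",p)]; print(d); save(p,"w8")
slot(p["color"],(318,335))
subprocess.run(["python3","st.py"])
```

```text
21.98 [0.5576 0.0411 0.2262] F [2.  0.6 2.6] M [ 0.197 -0.391 -0.052] q6 1.329 tau6 0.532 gap 0.0429 62.4
disc [  32   38   55   50 1980] [317.22373737 282.2969697 ] dark 178
rect 317.44246673583984 283.453426361084 4.867842674255371 35.43579864501953 83.9909896850586
[[322.9, 345.7]]
disc [  21   60   80   60 3546] [318.83389735 366.17174281] dark 422
rect 318.8577346801758 373.02989959716797 7.994907855987549 52.625118255615234 84.47245788574219
```

The knob slot angle is unchanged against the tool (84.0° then 84.5°), so the fingers haven't slipped. Slip is at most about 1.25 rad, so I continue to one more clear click.

Emit:
{"op": "jog_arm", "data": {"moves": [{"slide": [0,0,0],"fingers": 0.8,"angular": [0,0,4]}], "squeeze": 60}}

```text
clock: 22.07
tcp_pos: [0.5576, 0.041, 0.2262]
orientation: [0.002, 0.669, 0.743, 0.001]
wrist_force: [0.4, 0.6, 2.1]
finger_gap: 0.0428
grip_force: 62.5
```

```bash
python3 st.py
```

```text
22.07 [0.5576 0.041  0.2262] F [0.4 0.6 2.1] M [ 0.218 -0.4    0.092] q6 1.397 tau6 -1.434 gap 0.0428 62.5
```

Emit:
{"op": "jog_arm", "data": {"moves": [{"slide": [0,0,0],"fingers": 0.8,"angular": [0,0,4]}], "squeeze": 60}}

```text
clock: 22.15
tcp_pos: [0.5576, 0.041, 0.2262]
orientation: [0.001, 0.696, 0.718, 0.001]
wrist_force: [0.7, -0.1, 2.7]
finger_gap: 0.0431
grip_force: 62.5
```

```bash
python3 st.py
```

```text
22.15 [0.5576 0.041  0.2262] F [ 0.7 -0.1  2.7] M [ 0.122 -0.369  0.081] q6 1.469 tau6 -0.906 gap 0.0431 62.5
```

Emit:
{"op": "jog_arm", "data": {"moves": [{"slide": [0,0,0],"fingers": 0.8,"angular": [0,0,3]}], "squeeze": 60}}

```text
clock: 22.23
tcp_pos: [0.5575, 0.041, 0.2262]
orientation: [0.001, 0.714, 0.7, 0.001]
wrist_force: [0.9, 0.7, 2.5]
finger_gap: 0.0432
grip_force: 62.5
```

```bash
python3 st.py
```

```text
22.23 [0.5575 0.041  0.2262] F [0.9 0.7 2.5] M [ 0.076 -0.332  0.047] q6 1.522 tau6 -0.397 gap 0.0432 62.5
```

Through the second low-moment phase the moment stayed below the screw's own running friction, so the ratchet was slipping and the screw was still. That bounds the slip between 2 and about 4 clicks. I release the knob and rise clear.

Emit:
{"op": "jog_arm", "data": {"moves": [{"slide": [0,0,0],"fingers": 0.5,"angular": [0,0,0]},{"slide": [0,0,0],"fingers": 0.2,"angular": [0,0,0]},{"slide": [0,0,0],"fingers": 0.1,"angular": [0,0,0]},{"slide": [0,0,0],"fingers": 0.1,"angular": [0,0,0]},{"slide": [0,0,-15],"fingers": 0.1,"angular": [0,0,0]},{"slide": [0,0,-45],"fingers": 0.1,"angular": [0,0,0]},{"slide": [0,0,-75],"fingers": 0.1,"angular": [0,0,0]},{"slide": [0,0,-80],"fingers": 0.1,"angular": [0,0,0]},{"slide": [0,0,-80],"fingers": 0.1,"angular": [0,0,0]}], "squeeze": 20}}

```text
clock: 22.98
tcp_pos: [0.5574, 0.0411, 0.3071]
orientation: [0.002, 0.714, 0.7, 0.001]
wrist_force: [0.2, 0.3, -1.1]
finger_gap: 0.0771
grip_force: 0.0
```

```bash
python3 st.py
python3 - <<'E'
from h import *
p=cam("wrist"); save(p,"w9")
q=cam("scene")
for n,r in(("wrist",p),("scene",q)):
  for k,z in(("knob_grip",.238),("lid_boss",.174)):
    for d in tip_of(k,r): print(n,k,d["point"],round(d["p"],2),np.round(atz(r,d["point"],z),4))
# slot angle in the world, before (w7) against now, seen by wrist: tool turn known
g=cv2.cvtColor(p["color"],cv2.COLOR_RGB2GRAY); x,y=map(int,min((d["point"] for d in tip_of("knob_grip",p)),key=lambda u:np.hypot(u[0]-320,u[1]-270)))
w=g[y-50:y+60,x-60:x+60]; n,l,st,ce=cv2.connectedComponentsWithStats((w>140).astype(np.uint8))
i=min((i for i in range(1,n) if st[i,4]>300),key=lambda i:np.hypot(*(ce[i]-[60,50])))
f=np.zeros(w.shape,np.uint8); c=cv2.findContours((l==i).astype(np.uint8),cv2.RETR_EXTERNAL,cv2.CHAIN_APPROX_NONE)[0]
cv2.drawContours(f,[max(c,key=cv2.contourArea)],-1,1,-1); ys,xs=np.nonzero((f==1)&(w<100)); print(st[i],cv2.minAreaRect(np.c_[xs,ys].astype(np.float32)))
E
```

```text
22.98 [0.5574 0.0411 0.3071] F [ 0.2  0.3 -1.1] M [ 0.029  0.04  -0.033] q6 1.52 tau6 -0.003 gap 0.0771 0.0
wrist knob_grip [319.9, 262.4] 0.94 [0.5582 0.0403 0.238 ]
scene knob_grip [503.8, 158.1] 0.97 [0.1279 0.2871 0.238 ]
scene knob_grip [271.6, 239.3] 0.56 [0.5614 0.0375 0.238 ]
scene lid_boss [204.6, 165.8] 0.96 [ 0.4635 -0.2283  0.174 ]
scene lid_boss [274.1, 257.9] 0.76 [0.5587 0.0367 0.174 ]
[  35   35   49   46 1614] ((59.50495910644531, 58.54950714111328), (4.776178359985352, 31.542678833007812), 84.2894058227539)
```

The knob stayed where it was left: the slot hasn't moved, the gripper is clear, and the bar and lid are in place. I hand in the job.

```bash
python3 -c "
from workcell import *
print(hand_in())"
```

```text
the job is handed in; nothing more can be done
None
```

I've handed in the job, but `hand_in()` gave no verdict: the lid is in the mouth, the bar is home at the stud, and the knob is tightened until it slipped. I saw two clear clicks in the wrist moment; the exact count (at most about four, under the five-click limit) and the clamping force could not be measured.

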